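Sort sash rest pads by springiness

TASK

Of the three rubber-capped sash rest pads in the wooden rack one has gone limp, one has gone stiff and one is sound. Working from the robot's left to its right, squeeze each rubber cap about 6 mm straight down, hold it there for a moment to feel its resistance, never pressing with more than 20 N or down to 10 mm; then put the limp pad in the round tin and the stiff pad in the square tray, and leave the sound one seated in the rack. Handle the pads by their metal sleeves, stand them upright and leave the other things on the bench alone.

Things in the scene. Friction and masses are not known exactly. Their poses are not given: they have to be found in the camera images.
- rack: fixed wooden block 80 x 320 x 18 mm with three sockets in a row 105 mm apart; origin at the centre of its underside, y along the row (to the robot's left), x away from the robot, z up. In each socket stands one loose sash rest pad (described under the sockets). The pads look alike and stand in random order; their own poses are not measured
- socket_1 (a point): centre of the floor of the left (+y) socket, 8 mm above the table, where a pad's underside stands at the start (centred within 2 mm); socket 10 mm deep, 48 mm wide; axes as the rack. Each pad: upright aluminium sleeve 44 mm across, 46 mm tall, with a black rubber cap (34 mm across, flat top) standing 14 mm out of it, 60 mm in all; 0.15 to 0.28 kg
- socket_2 (a point): centre of the floor of the middle socket, 8 mm above the table, where a pad's underside stands at the start (centred within 2 mm); socket 10 mm deep, 48 mm wide; axes as the rack. Each cap goes straight down into its sleeve and springs back; 1.5 N to start it, then rising evenly: 6 mm down about 4 N if limp, 8 N if sound, 13 N if stiff; it bottoms at 12 mm
- socket_3 (a point): centre of the floor of the right (-y) socket, 8 mm above the table, where a pad's underside stands at the start (centred within 2 mm); socket 10 mm deep, 48 mm wide; axes as the rack. A pad's weight tells nothing of its springiness
- tin_floor (a point): centre of the inner floor (4 mm above the table) of the round open steel tin: 126 mm wide inside, rim 34 mm above the table, fixed; z up
- tray_floor (a point): centre of the inner floor (6 mm above the table) of the square open wooden tray: 128 x 128 mm inside, rim 34 mm above the table, fixed; x and y along its walls, z up
- sample_pot: bystander: small closed bare-metal paint pot, 38 mm across, 34 mm tall, standing between tin and tray; origin at its underside, leave alone
- wood_plug: bystander: turned wooden plug, 28 mm across, 30 mm tall, standing beyond the middle of the rack; origin at its underside, leave alone
- brush: bystander: paint brush lying at the right of the rack; origin at its underside, leave alone
- filling_knife: bystander: filling knife lying at the left of the rack; origin at its underside, leave alone
- tape_roll: bystander: roll of paper tape, 68 mm across, 24 mm tall, lying at the left; origin at its underside, leave alone
- sanding_block: bystander: cork sanding block 100 x 60 x 30 mm, at the right; origin at its underside, leave alone
Not all that is in view belongs to the job. Leave any pink or red look-alike of the part that bears tin_floor alone.

How it is judged:
On the way, in this order (a step that is already met when the one before it is completed fails the run):
1. the cap of the pad in the left socket is held squeezed by 4.5 to 8.5 mm for 0.25 s (((horizontal distance between pad_stiff and socket_1 below 0.012 m and z of cap_stiff in the frame of pad_stiff between 0.0515 and 0.0555 m) or (horizontal distance between pad_limp and socket_1 below 0.012 m and z of cap_limp in the frame of pad_limp between 0.0515 and 0.0555 m) or (horizontal distance between pad_sound and socket_1 below 0.012 m and z of cap_sound in the frame of pad_sound between 0.0515 and 0.0555 m))), for 0.25 s.
2. the cap of the pad in the middle socket is held squeezed by 4.5 to 8.5 mm for 0.25 s (((horizontal distance between pad_stiff and socket_2 below 0.012 m and z of cap_stiff in the frame of pad_stiff between 0.0515 and 0.0555 m) or (horizontal distance between pad_limp and socket_2 below 0.012 m and z of cap_limp in the frame of pad_limp between 0.0515 and 0.0555 m) or (horizontal distance between pad_sound and socket_2 below 0.012 m and z of cap_sound in the frame of pad_sound between 0.0515 and 0.0555 m))), for 0.25 s.
3. the cap of the pad in the right socket is held squeezed by 4.5 to 8.5 mm for 0.25 s (((horizontal distance between pad_stiff and socket_3 below 0.012 m and z of cap_stiff in the frame of pad_stiff between 0.0515 and 0.0555 m) or (horizontal distance between pad_limp and socket_3 below 0.012 m and z of cap_limp in the frame of pad_limp between 0.0515 and 0.0555 m) or (horizontal distance between pad_sound and socket_3 below 0.012 m and z of cap_sound in the frame of pad_sound between 0.0515 and 0.0555 m))), for 0.25 s.
At the end, for the whole second after the job is handed in: Limp pad on the floor of the round tin, stiff pad on the floor of the square tray (wholly inside, within 6 mm of floor height), sound pad in a rack socket (within 7 mm of its seat); all upright within 0.15 rad, at rest, caps up within 3 mm (horizontal distance between pad_limp and tin_floor below 0.046 m and z of pad_limp in the frame of tin_floor between -0.006 and 0.006 m and angle between each of pad_limp, pad_stiff, pad_sound's own z axis and vertical below 0.15 rad and linear speed of each of pad_limp, pad_stiff, pad_sound below 0.03 m/s and z of cap_limp in the frame of pad_limp above 0.057 m and x of pad_stiff in the frame of tray_floor between -0.047 and 0.047 m and y of pad_stiff in the frame of tray_floor between -0.047 and 0.047 m and z of pad_stiff in the frame of tray_floor between -0.006 and 0.006 m and z of cap_stiff in the frame of pad_stiff above 0.057 m and (distance between pad_sound and socket_1 below 0.007 m or distance between pad_sound and socket_2 below 0.007 m or distance between pad_sound and socket_3 below 0.007 m) and z of cap_sound in the frame of pad_sound above 0.057 m); the robot touches nothing.
It fails at once if the cap of a pad is squeezed 10.5 mm or deeper, nearly to its stop (z of cap_stiff in the frame of pad_stiff below 0.0495 m or z of cap_limp in the frame of pad_limp below 0.0495 m or z of cap_sound in the frame of pad_sound below 0.0495 m).
It fails at once if the fingers load a rubber cap with more than 22 N (contact force between the fingers and cap_stiff above 22 N or contact force between the fingers and cap_limp above 22 N or contact force between the fingers and cap_sound above 22 N).
It fails at once if a pad is tipped over (angle between any of pad_stiff, pad_limp, pad_sound's own z axis and vertical above 0.9 rad).
It fails at once if a bystander is moved more than 30 mm (distance of any of sample_pot, wood_plug, brush, filling_knife, tape_roll, sanding_block from where it was at the start of the episode above 0.03 m).
It also fails if it takes over 67 s, if anything falls off the work surface, if the arm or the gripper's body presses on something with over 40 N, if the wrist force passes 120 N, or if a joint passes its speed limit or range.

ROBOT

A 6-joint arm with a two-finger parallel gripper is mounted at the origin on the work surface. World frame = base frame: x ahead of the robot, y to its left, z up, the work surface at z = 0. Lengths are in m, angles in rad, forces in N, time in s.
With the tool pointing down it reaches from about 0.375 to 0.9 m from the base axis. Payload 3.1 kg.
Tool frame: the origin (TCP) lies at the very end of the fingers, on their centre line; the grasp point (between the pads) lies 19 mm behind it; z points along the fingers, y is the line along which they close (so a half turn about z gives the same grasp; the last joint's range is limited). The gripper opens to 87 mm and grips with 3 to 60 N. Pads are 19 mm wide; open, the fingers measure 117 mm over their backs; the gripper's body (75 mm by 190 mm) begins 51 mm behind the grasp point.
Start: joints at [-1.482, 0.527, 1.433, -0, 1.181, -0.178], TCP at [0.165, -0.603, 0.223] pointing down, gripper open.
Joint ranges: [-3.08, 3.08], [-0.75, 2.2], [0.22, 2.44], [-1.43, 4.57], [0, 2.65], [-2.85, 2.85]. Speed limits (rad/s): [2.79, 2.79, 3.14, 3.14, 3.14, 3.14].

INTERFACE

Orientations are given as a rotation vector (axis times angle).
In Python, from station import sensors, viewer, arm gives the robot as it stands.
- The arm moves only by the shell command python3 -m handwheel 'ROWS' [FORCE]. ROWS is JSON, a list of rows, each a list of 7 numbers: the shift along the tool's x, y, z in mm, then the turn, a rotation vector about the tool's x, y, z in degrees, then the closure in counts, from 0 (fully open) to 255 (shut). In form: [[x, y, z, ax, ay, az, fingers], ...]. A call has 1 to 12 rows; each row is the pose to reach, as a shift and turn from the pose commanded when the call began, along the tool's axes at that moment; what a row does not reach only later rows make up. A row lasts 1/8 s, in which the tool goes at most 62.5 mm and 10.7 degrees, less where a joint would pass 70% of its speed; a pose out of reach is approached as far as the arm can. A call with a gripper value outside its range is refused whole. The fingers move at their own pace and stop on an object; FORCE is the grip in N (left out, the last holds). Time passes only in rows, so rows that repeat a pose let the fingers close. It gives the time, the measured TCP pose, the force, the opening and the grip force at its end, in the units of the state.
- sensors.get_obs(): the state, without advancing time (a new reading comes with each control period).
- viewer.camera(name): name is "scene" or "top" or "wrist"; returns a dict with "pixels" (420x560x3 uint8, blue, green, red), "fov_y" (degrees; the focal length in pixels is half the picture's height over the tangent of half this angle, whatever the lens; pixels are square), "cx", "cy" (the principal point, pixels), "R" (3x3) and "t" (3): a world point X has camera coordinates R X + t; the wrist camera has in their place "mount" (4x4, takes a point from camera to tool coordinates, whose origin is the TCP and whose axes are the flange's). Camera axes: x right, y down, z forward; pixel columns grow to the right and rows downward; lengths in m; the calibration is good to about 2 mm. A picture is of the moment at which its call begins: read the wrist's pose just before it. There is no depth.
- arm.sign_off(): hands the job in; it is judged then, once.
The state is a dict: "time": time; "q": joint angles; "dq": joint speeds; "joint_torque": joint torques, N m; "ee_pos": TCP position; "eef_rot": TCP orientation; "contact_force": force on the tool from outside, world axes, zero at the start; "ft_torque": the same for the moment, N m; "finger_gap": finger opening in m; "grasp_force": force on a finger pad.
Only numpy, scipy, OpenCV 4.12 (cv2) and the standard library are available. Lean on these libraries where they do the work, as an engineer would, in place of code of your own. Each camera call takes 0.05 s, during which the arm holds its last target. There are 200 camera calls.

## Working session

There is one attempt and no reset: what is moved stays moved. The work goes in short steps, Python scripts to look and compute and a shell command to move; the robot and the scene stay as the last step left them, time stands still between calls to the robot, and variables do not carry over. Pictures are saved under pics/ and viewed, at most 10 in all, crops included, and the job is handed in when it is done.

```bash
mkdir -p pics; ls; python3 - <<'E'
from station import sensors, viewer, arm
import cv2,json,numpy as np
o=sensors.get_obs(); print(o)
for n in("scene","top"):
    c=viewer.camera(n); cv2.imwrite(f"pics/{n}0.png",c["pixels"])
    print(n,{k:(np.round(v,4).tolist()) for k,v in c.items() if k!="pixels"})
E
```

```text
pics
{'time': 0.0, 'q': array([-1.48149397e+00,  5.28466021e-01,  1.43390015e+00, -7.48345248e-06,
        1.18136025e+00, -1.78422867e-01]), 'dq': array([ 0.00053269,  0.00091963,  0.00257381,  0.00236087, -0.00075055,
        0.0005394 ]), 'joint_torque': array([ 5.60732303e-05, -4.40035951e+01, -1.76594371e+01,  6.32677088e-02,
        5.82945021e-02, -1.64955268e-04]), 'ee_pos': array([ 0.16534388, -0.60198358,  0.22157239]), 'eef_rot': array([-3.11137376e+00, -4.19006860e-01, -1.38350636e-04]), 'contact_force': array([0.13395462, 0.17707387, 0.08036946]), 'ft_torque': array([-0.02938196,  0.02580789,  0.00035507]), 'grasp_force': 0.0, 'finger_gap': 0.08719861136098118}
scene {'fov_y': 51.0424, 'cx': 274.7428, 'cy': 216.4236, 'R': [[0.5097, 0.8603, 0.012], [0.5077, -0.2895, -0.8115], [-0.6946, 0.4197, -0.5843]], 't': [-0.2748, -0.2557, 1.3359]}
top {'fov_y': 52.4898, 'cx': 269.3341, 'cy': 214.0746, 'R': [[-0.0257, -0.9996, -0.0127], [-0.9839, 0.0275, -0.1767], [0.1769, 0.008, -0.9842]], 't': [0.012, 0.5546, 1.0381]}
```

View pics/top0.png

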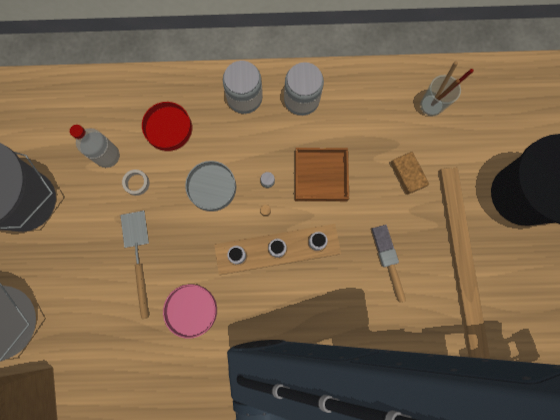

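View pics/scene0.png

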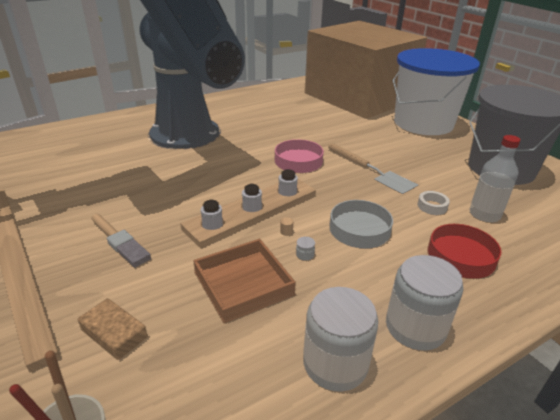

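The top view shows caps near (237,255), (277,248) and (319,241), the tin at (211,187) and the tray at (321,175). The pot is at (267,180) and the plug at (265,210). The scene view agrees, and the pink and red dishes are decoys.

```bash
cat > h.py <<'E'
import cv2,numpy as np
from scipy.spatial.transform import Rotation as Ro
def cam(c,o=None):
    f=c["pixels"].shape[0]/2/np.tan(np.radians(c["fov_y"])/2)
    if "R" in c: R=np.array(c["R"]);t=np.array(c["t"]);Rw=R.T;C=-R.T@t
    else:
        M=np.array(c["mount"]);Rt=Ro.from_rotvec(o["eef_rot"]).as_matrix()
        Rw=Rt@M[:3,:3];C=Rt@M[:3,3]+o["ee_pos"]
    return f,c["cx"],c["cy"],Rw,C
def pt(k,uv,z):
    f,cx,cy,Rw,C=k;d=Rw@[(uv[0]-cx)/f,(uv[1]-cy)/f,1];return C+d*(z-C[2])/d[2]
def proj(k,X):
    f,cx,cy,Rw,C=k;p=Rw.T@(np.array(X)-C);return p[:2]/p[2]*f+[cx,cy]
def blobs(m,amin,amax):
    n,l,s,c=cv2.connectedComponentsWithStats(m.astype(np.uint8))
    return [(c[i],s[i]) for i in range(1,n) if amin<s[i][4]<amax]
def toolshift(o,d):  # world displacement -> tool mm
    return Ro.from_rotvec(o["eef_rot"]).as_matrix().T@np.array(d)*1000
E
cat > m1.py <<'E'
from h import *
from station import viewer
c=viewer.camera("top");k=cam(c);p=c["pixels"];hsv=cv2.cvtColor(p,cv2.COLOR_BGR2HSV)
g=p.max(2)
m=np.zeros(g.shape,bool);m[225:270,220:340]=g[225:270,220:340]<45
for b,s in blobs(m,40,1000): print("cap",b.round(1),s,pt(k,b,.067).round(4))
# tin: low saturation blob
m=np.zeros(g.shape,bool);m[150:225,175:248]=hsv[150:225,175:248,1]<60
for b,s in blobs(m,300,9000):
    print("tin",b.round(1),s)
cs,_=cv2.findContours(m.astype(np.uint8),cv2.RETR_EXTERNAL,cv2.CHAIN_APPROX_NONE)
e=cv2.fitEllipse(max(cs,key=cv2.contourArea));print(e,pt(k,e[0],.034).round(4),pt(k,e[0],.02))
for n,uv in dict(tl=(294,149),tr=(348,149),br=(349,202),bl=(294,201),pot=(267,178),plug=(265,209),).items(): print(n,pt(k,uv,.034).round(4))
cv2.imwrite("pics/crop.png",cv2.resize(p[130:290,165:365],None,fx=4,fy=3.75,interpolation=cv2.INTER_CUBIC)[:600])
E
python3 m1.py
```

```text
cap [318.4 239.6] [313 234  12  12 117] [ 0.484 -0.123  0.067]
cap [276.8 246.6] [271 241  12  12 114] [ 0.4693 -0.0193  0.067 ]
cap [235.2 253.6] [229 248  13  12 117] [0.4546 0.084  0.067 ]
tin [210.5 185.5] [ 185  161   51   50 1987]
((210.4576873779297, 185.50526428222656), (48.930397033691406, 49.92488098144531), 119.19719696044922) [0.6381 0.1499 0.034 ] [0.64163637 0.15196499 0.02      ]
tl [ 0.7316 -0.0729  0.034 ]
tr [ 0.7273 -0.2162  0.034 ]
br [ 0.5836 -0.2104  0.034 ]
bl [ 0.5903 -0.0678  0.034 ]
pot [0.6541 0.0009 0.034 ]
plug [0.5712 0.0082 0.034 ]
```

View pics/crop.png

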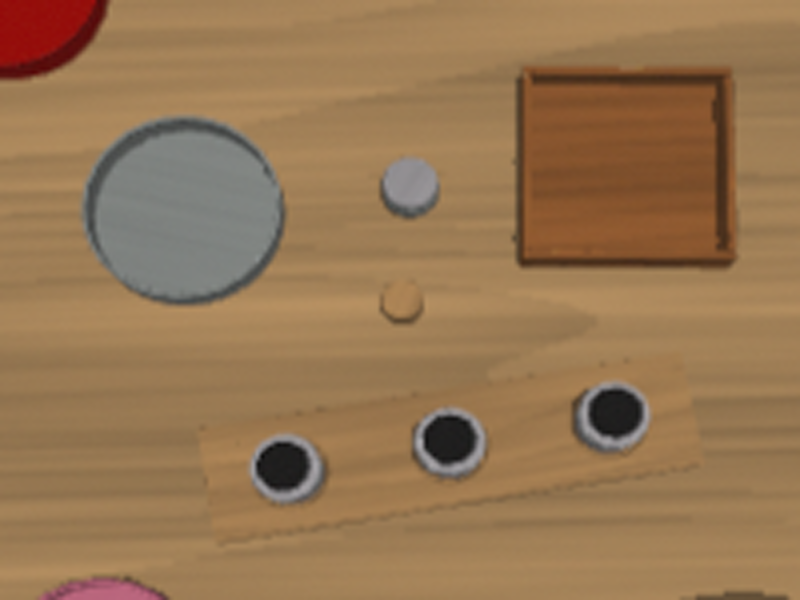

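The crop shows three caps in a row, turned about 8° in yaw and 104 mm apart, with the tin at the left and the tray at the right. I'll go above the middle pad, close the fingers and look with the wrist camera.

```bash
python3 -m handwheel '[[448,-481,0,0,0,7.25,255],[448,-481,0,0,0,7.25,255],[448,-481,0,0,0,7.25,255],[448,-481,0,0,0,7.25,255],[448,-481,0,0,0,7.25,255],[448,-481,0,0,0,7.25,255],[448,-481,0,0,0,7.25,255],[448,-481,0,0,0,7.25,255],[448,-481,0,0,0,7.25,255],[448,-481,0,0,0,7.25,255],[448,-481,0,0,0,7.25,255],[448,-481,0,0,0,7.25,255]]' 10
cat > w.py <<'E'
import sys
from h import *
from station import viewer,sensors
o=sensors.get_obs();c=viewer.camera("wrist");k=cam(c,o);p=c["pixels"];cv2.imwrite(f"pics/{sys.argv[1]}.png",p)
print("t",o["time"],"tcp",o["ee_pos"].round(4),"F",o["contact_force"].round(2))
R=Ro.from_rotvec(o["eef_rot"]).as_matrix();print(R.round(3).tolist(),c["mount"])
for b,s in blobs(p.max(2)<45,150,20000):
    X=pt(k,b,.068);print("cap?",b.round(1),s,X.round(4),"tool mm",toolshift(o,X-o["ee_pos"]).round(1))
E
python3 w.py w1
```

```text
time: 1.65
ee_pos: [0.4706, -0.0184, 0.2224]
eef_rot: [-3.133, -0.229, 0.0]
contact_force: [-0.1, 0.2, 0.7]
finger_gap: 0.0003
grasp_force: 0.0
t 1.65 tcp [ 0.4706 -0.0184  0.2224] F [-0.12  0.24  0.67]
[[0.989, 0.145, -0.0], [0.145, -0.989, 0.0], [-0.0, -0.0, -1.0]] [[ 5.26985613e-05 -9.58689460e-01 -2.84454772e-01  7.74261393e-02]
 [ 9.99999968e-01  1.21267402e-04 -2.23442271e-04 -8.03634499e-04]
 [ 2.48706841e-04 -2.84454751e-01  9.58689435e-01 -1.61678544e-01]
 [ 0.00000000e+00  0.00000000e+00  0.00000000e+00  1.00000000e+00]]
cap? [166.6 190.1] [ 148  173   38   36 1037] [0.4564 0.0832 0.068 ] tool mm [   0.7 -102.6  154.4]
cap? [283.  190.4] [266 173  35  35 962] [ 0.4711 -0.0185  0.068 ] tool mm [  0.4   0.2 154.4]
cap? [399.1 190.3] [381 173  37  36 998] [ 0.486 -0.12   0.068] tool mm [  0.5 102.8 154.4]
cap? [202.8 312.1] [  126   249   154   113 13449] [0.3386 0.0412 0.068 ] tool mm [-122.   -78.2  154.4]
cap? [360.3 309.1] [  284   249   155   107 12636] [ 0.3642 -0.1107  0.068 ] tool mm [-118.7   75.9  154.4]
```

View pics/w1.png

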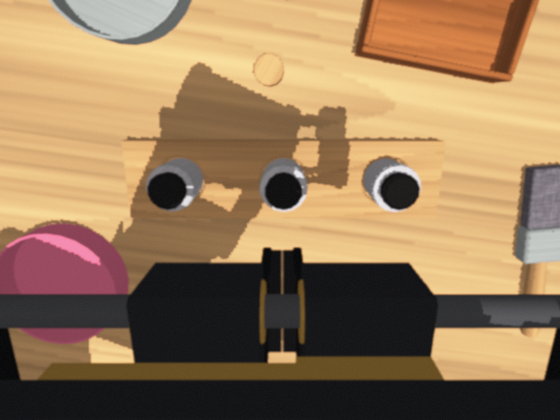

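The wrist view shows the caps at (167,190), (283,190) and (399,190), square to the tool. I'll start with the left pad and come to just above its cap.

```bash
python3 -m handwheel '[[0,-103.5,60,0,0,0,255],[0,-103.5,110,0,0,0,255],[0,-103.5,135,0,0,0,255],[0,-103.5,150,0,0,0,255],[0,-103.5,150,0,0,0,255],[0,-103.5,150,0,0,0,255],[0,-103.5,150,0,0,0,255]]'
```

```text
time: 2.58
ee_pos: [0.4565, 0.0815, 0.0736]
eef_rot: [3.133, 0.22, 0.004]
contact_force: [0.6, 0.1, -0.9]
finger_gap: 0.0006
grasp_force: 0.0
```

```bash
python3 -m handwheel '[[0,0,1,0,0,0,255],[0,0,2,0,0,0,255],[0,0,3,0,0,0,255],[0,0,4,0,0,0,255],[0,0,5,0,0,0,255],[0,0,6,0,0,0,255],[0,0,6,0,0,0,255],[0,0,6,0,0,0,255]]'
```

```text
time: 3.58
ee_pos: [0.4556, 0.0822, 0.0667]
eef_rot: [-3.134, -0.222, -0.0]
contact_force: [-1.0, 1.5, 3.5]
finger_gap: 0.0001
grasp_force: 1.6
```

```bash
python3 -m handwheel '[[0,0,1,0,0,0,255],[0,0,2,0,0,0,255],[0,0,2,0,0,0,255],[0,0,2,0,0,0,255]]'; python3 -m handwheel '[[0,0,1,0,0,0,255],[0,0,2,0,0,0,255],[0,0,2,0,0,0,255],[0,0,2,0,0,0,255]]'
```

```text
time: 4.08
ee_pos: [0.4556, 0.0822, 0.0647]
eef_rot: [-3.134, -0.222, -0.0]
contact_force: [-0.3, 1.4, 5.2]
finger_gap: 0.0001
grasp_force: 2.7
time: 4.58
ee_pos: [0.4556, 0.0822, 0.0628]
eef_rot: [-3.134, -0.222, -0.0]
contact_force: [-0.5, 0.6, 6.8]
finger_gap: 0.0006
grasp_force: 3.7
```

```bash
python3 -m handwheel '[[0,0,1.2,0,0,0,255],[0,0,1.2,0,0,0,255],[0,0,1.2,0,0,0,255],[0,0,1.2,0,0,0,255],[0,0,1.2,0,0,0,255]]'; python3 -m handwheel '[[0,0,-8,0,0,0,255],[0,0,-18,0,0,0,255],[0,104,-18,0,0,0,255],[0,104,-18,0,0,0,255],[0,104,-12,0,0,0,255],[0,104,-7.5,0,0,0,255],[0,104,-7.5,0,0,0,255],[0,104,-7.5,0,0,0,255]]'
```

```text
time: 5.2
ee_pos: [0.4556, 0.0822, 0.0618]
eef_rot: [-3.134, -0.222, -0.001]
contact_force: [-1.0, 0.6, 7.9]
finger_gap: 0.0006
grasp_force: 4.3
time: 6.2
ee_pos: [0.4697, -0.0197, 0.0688]
eef_rot: [-3.133, -0.224, 0.002]
contact_force: [0.2, 0.0, -0.3]
finger_gap: 0.0008
grasp_force: 0.0
```

Left pad: 7.9 N at about 6 mm, so it is the sound one. Next is the middle pad.

```bash
python3 -m handwheel '[[0,0,1,0,0,0,255],[0,0,2,0,0,0,255],[0,0,3,0,0,0,255],[0,0,3,0,0,0,255],[0,0,3,0,0,0,255]]'; python3 -m handwheel '[[0,0,1,0,0,0,255],[0,0,2,0,0,0,255],[0,0,2,0,0,0,255],[0,0,2,0,0,0,255]]'
```

```text
time: 6.82
ee_pos: [0.4701, -0.0204, 0.0662]
eef_rot: [-3.133, -0.221, 0.0]
contact_force: [-0.5, 3.0, 5.8]
finger_gap: 0.0007
grasp_force: 2.9
time: 7.32
ee_pos: [0.47, -0.0203, 0.0645]
eef_rot: [-3.133, -0.221, -0.0]
contact_force: [-0.7, 3.5, 10.2]
finger_gap: 0.0008
grasp_force: 4.5
```

```bash
python3 -m handwheel '[[0,0,1,0,0,0,255],[0,0,2,0,0,0,255],[0,0,2,0,0,0,255],[0,0,2,0,0,0,255],[0,0,2,0,0,0,255]]'
```

```text
time: 7.95
ee_pos: [0.47, -0.0202, 0.0628]
eef_rot: [-3.133, -0.221, -0.0]
contact_force: [-1.6, 4.1, 12.4]
finger_gap: 0.0007
grasp_force: 6.0
```

```bash
python3 -m handwheel '[[0,0,0.5,0,0,0,255],[0,0,0.5,0,0,0,255],[0,0,0.5,0,0,0,255]]'; python3 -m handwheel '[[0,0,-8,0,0,0,255],[0,0,-18,0,0,0,255],[0,103,-18,0,0,0,255],[0,103,-18,0,0,0,255],[0,103,-12,0,0,0,255],[0,103,-7.5,0,0,0,255],[0,103,-7.5,0,0,0,255],[0,103,-7.5,0,0,0,255]]';python3 -m handwheel '[[0,0,1,0,0,0,255],[0,0,2,0,0,0,255],[0,0,3,0,0,0,255],[0,0,3,0,0,0,255],[0,0,3,0,0,0,255]]'
```

```text
time: 8.32
ee_pos: [0.47, -0.0201, 0.0624]
eef_rot: [-3.133, -0.221, -0.0]
contact_force: [-0.8, 4.1, 12.2]
finger_gap: 0.0003
grasp_force: 6.4
time: 9.32
ee_pos: [0.4843, -0.1216, 0.0688]
eef_rot: [-3.133, -0.224, 0.001]
contact_force: [0.5, -0.3, -0.1]
finger_gap: 0.0
grasp_force: 0.0
time: 9.95
ee_pos: [0.4846, -0.1226, 0.0659]
eef_rot: [-3.134, -0.222, 0.0]
contact_force: [0.0, 2.2, 3.0]
finger_gap: 0.0005
grasp_force: 1.2
```

```bash
python3 -m handwheel '[[0,0,1,0,0,0,255],[0,0,2,0,0,0,255],[0,0,3,0,0,0,255],[0,0,4,0,0,0,255],[0,0,4,0,0,0,255],[0,0,4,0,0,0,255],[0,0,4,0,0,0,255]]'
```

```text
time: 10.82
ee_pos: [0.4847, -0.1227, 0.0619]
eef_rot: [-3.134, -0.222, 0.0]
contact_force: [-0.6, 2.6, 4.0]
finger_gap: 0.0005
grasp_force: 2.0
```

```bash
python3 -m handwheel '[[0,0,0.3,0,0,0,255],[0,0,0.3,0,0,0,255],[0,0,-10,0,0,0,255],[0,0,-38,0,0,0,0],[0,0,-38,0,0,0,0],[0,0,-38,0,0,0,0],[0,0,-38,0,0,0,0],[0,0,-38,0,0,0,0]]' 20; python3 w.py w2 | grep -v '\]\]'
```

```text
time: 11.82
ee_pos: [0.4843, -0.1226, 0.0992]
eef_rot: [-3.133, -0.222, 0.002]
contact_force: [0.3, -1.2, -0.2]
finger_gap: 0.0424
grasp_force: 0.0
t 11.825 tcp [ 0.4843 -0.1226  0.0992] F [ 0.3  -1.19 -0.16]
 [ 9.99999968e-01  1.20691388e-04 -2.21486845e-04 -8.00516481e-04]
 [ 2.46668406e-04 -2.84455854e-01  9.58689108e-01 -1.61677296e-01]
cap? [283.6 238.2] [ 256  210   56   57 2471] [ 0.4872 -0.1224  0.068 ] tool mm [ 2.9  0.2 31.2]
cap? [218.9 275.8] [ 187  248   50   47 1438] [ 0.4588 -0.0886  0.068 ] tool mm [-20.4 -37.3  31.3]
cap? [344.5 276.4] [ 327  249   50   46 1377] [ 0.4688 -0.1607  0.068 ] tool mm [-20.7  35.5  31.2]
cap? [438.9 312.2] [  338   263   199    99 10225] [ 0.4535 -0.221   0.068 ] tool mm [-44.4  93.1  31.2]
```

View pics/w2.png

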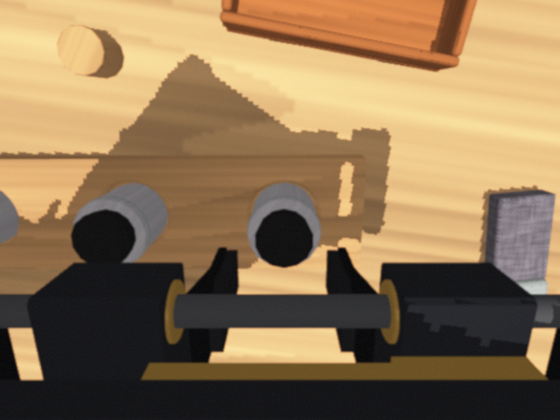

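The right pad's cap is at (284,238), about 3 mm ahead of the tool and centred between the fingers, which are still opening. I'll finish opening, go down and grip.

```bash
python3 -m handwheel '[[2,0,0,0,0,0,0],[2,0,0,0,0,0,0],[2,0,10,0,0,0,0],[2,0,20,0,0,0,0],[2,0,40,0,0,0,0],[2,0,60,0,0,0,0],[2,0,75,0,0,0,0],[2,0,75,0,0,0,0],[2,0,75,0,0,0,255],[2,0,75,0,0,0,255],[2,0,75,0,0,0,255],[2,0,75,0,0,0,255]]' 20;python3 -m handwheel '[[0,0,0,0,0,0,255],[0,0,0,0,0,0,255],[0,0,-10,0,0,0,255],[0,0,-25,0,0,0,255],[0,0,-25,0,0,0,255]]'
```

```text
time: 13.38
ee_pos: [0.4869, -0.1226, 0.0252]
eef_rot: [3.133, 0.222, 0.001]
contact_force: [0.2, 0.8, 0.2]
finger_gap: 0.0548
grasp_force: 0.0
time: 14.0
ee_pos: [0.4876, -0.1229, 0.0513]
eef_rot: [3.132, 0.222, 0.004]
contact_force: [-0.4, -0.5, -3.1]
finger_gap: 0.0434
grasp_force: 20.0
```

```bash
python3 -m handwheel '[[0,0,-40,0,0,0,255],[0,0,-75,0,0,0,255],[40,-53,-75,0,0,0,255],[75,-100,-75,0,0,0,255],[112,-149,-75,0,0,0,255],[150,-199,-75,0,0,0,255],[175,-232,-75,0,0,0,255],[187,-248,-75,0,0,0,255],[187,-248,-75,0,0,0,255],[187,-248,-75,0,0,0,255],[187,-248,-75,0,0,0,255]]'
python3 - <<'E'
from h import *
from station import viewer,sensors
o=sensors.get_obs();c=viewer.camera("wrist");k=cam(c,o);p=c["pixels"].copy()
print(o["ee_pos"],o["finger_gap"])
C=np.array([.638,.150])
for r,z,col in((.063,.034,(0,255,0)),(.063,.004,(255,0,255))):
    for a in np.linspace(0,6.28,90):
        u=proj(k,[C[0]+r*np.cos(a),C[1]+r*np.sin(a),z]);cv2.circle(p,tuple(int(v) for v in u),1,col,-1)
cv2.imwrite("pics/w3.png",p)
E
```

```text
time: 15.38
ee_pos: [0.6362, 0.1476, 0.1248]
eef_rot: [3.134, 0.218, -0.002]
contact_force: [-0.2, -0.4, -1.9]
finger_gap: 0.0436
grasp_force: 20.0
[0.6361901  0.14764956 0.12478511] 0.043576024134137116
```

View pics/w3.png

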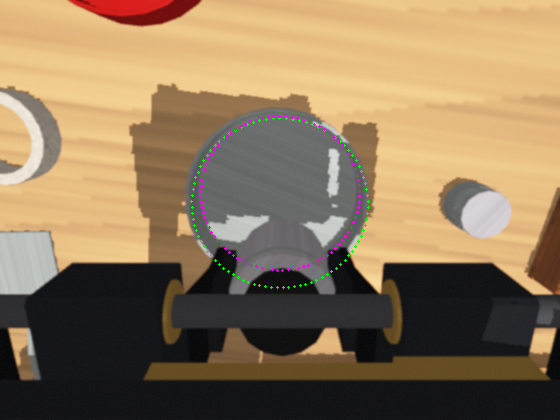

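The tin ring lies about 5 mm farther and 3 mm left of my estimate (top edge at row 109 against 117). I'll correct for that and lower the pad.

```bash
python3 -m handwheel '[[6,-4,30,0,0,0,255],[6,-4,60,0,0,0,255],[6,-4,80,0,0,0,255],[6,-4,90,0,0,0,255],[6,-4,97,0,0,0,255],[6,-4,100,0,0,0,255],[6,-4,101.5,0,0,0,255],[6,-4,102.5,0,0,0,255],[6,-4,102.5,0,0,0,255]]'
```

```text
time: 16.55
ee_pos: [0.6425, 0.1542, 0.0227]
eef_rot: [-3.134, -0.222, -0.001]
contact_force: [0.1, -0.6, -3.3]
finger_gap: 0.0436
grasp_force: 20.0
```

```bash
python3 -m handwheel '[[0,0,0.7,0,0,0,255],[0,0,1.2,0,0,0,255],[0,0,1.2,0,0,0,255],[0,0,1.2,0,0,0,255]]'
```

```text
time: 17.05
ee_pos: [0.6423, 0.1542, 0.0212]
eef_rot: [-3.134, -0.222, -0.0]
contact_force: [0.5, -0.1, -2.5]
finger_gap: 0.0436
grasp_force: 20.0
```

```bash
python3 -m handwheel '[[0,0,0.7,0,0,0,255],[0,0,1,0,0,0,255],[0,0,1,0,0,0,255]]'
```

```text
time: 17.42
ee_pos: [0.6423, 0.1542, 0.0211]
eef_rot: [3.134, 0.222, 0.0]
contact_force: [-1.6, -0.3, 5.5]
finger_gap: 0.0437
grasp_force: 20.0
```

```bash
python3 -m handwheel '[[0,0,-0.5,0,0,0,79],[0,0,-0.5,0,0,0,79],[0,0,-0.5,0,0,0,79],[0,0,-15,0,0,0,79],[0,0,-40,0,0,0,79],[0,0,-85,0,0,0,79],[-45,35,-85,0,0,0,0],[-90,70,-85,0,0,0,0],[-135,105,-85,0,0,0,0],[-175,138,-85,0,0,0,0],[-193,148,-85,0,0,0,0],[-193,148,-85,0,0,0,0]]'; python3 -m handwheel '[[0,0,5,0,0,0,0],[0,0,5,0,0,0,0]]'; python3 w.py w4 | grep cap
```

```text
time: 18.92
ee_pos: [0.4715, -0.0203, 0.106]
eef_rot: [3.134, 0.218, 0.001]
contact_force: [1.0, -0.2, -0.0]
finger_gap: 0.0868
grasp_force: 0.0
time: 19.18
ee_pos: [0.473, -0.0189, 0.0999]
eef_rot: [3.134, 0.224, 0.001]
contact_force: [1.2, 0.7, 0.3]
finger_gap: 0.0868
grasp_force: 0.0
cap? [282.4 243.6] [ 255  216   56   56 2451] [ 0.4723 -0.0186  0.068 ] tool mm [-0.7 -0.5 31.9]
cap? [166.7 278.8] [ 116  248   83   55 2088] [0.4409 0.045  0.068 ] tool mm [-22.7 -67.9  31.9]
cap? [399.2 280.4] [ 345  249  136   53 2164] [ 0.4592 -0.0893  0.068 ] tool mm [-23.7  67.7  31.9]
cap? [499.2 317.8] [ 393  264  167   98 9112] [ 0.4434 -0.1547  0.068 ] tool mm [-48.6 130.2  31.9]
```

Centred within 1 mm. I'll grip the middle (stiff) pad and lift it.

```bash
python3 -m handwheel '[[-0.5,0,15,0,0,0,0],[-0.5,0,35,0,0,0,0],[-0.5,0,55,0,0,0,0],[-0.5,0,70,0,0,0,0],[-0.5,0,75,0,0,0,0],[-0.5,0,75,0,0,0,0],[-0.5,0,75,0,0,0,255],[-0.5,0,75,0,0,0,255],[-0.5,0,75,0,0,0,255],[-0.5,0,75,0,0,0,255],[-0.5,0,75,0,0,0,255],[-0.5,0,75,0,0,0,255]]' 20;python3 -m handwheel '[[0,0,0,0,0,0,255],[0,0,-10,0,0,0,255],[0,0,-50,0,0,0,255],[0,0,-95,0,0,0,255],[0,0,-95,0,0,0,255],[0,0,-95,0,0,0,255]]'
```

```text
time: 20.72
ee_pos: [0.4716, -0.0196, 0.0252]
eef_rot: [3.134, 0.222, 0.0]
contact_force: [0.6, 1.2, 1.9]
finger_gap: 0.0435
grasp_force: 20.0
time: 21.48
ee_pos: [0.4709, -0.0194, 0.1199]
eef_rot: [-3.133, -0.222, 0.001]
contact_force: [-0.7, -0.3, -1.8]
finger_gap: 0.0437
grasp_force: 20.0
```

```bash
python3 -m handwheel '[[40,35,0,0,0,0,255],[82,73,0,0,0,0,255],[125,110,0,0,0,0,255],[155,137,0,0,0,0,255],[168,148,0,0,0,0,255],[168,148,0,0,0,0,255],[168,148,0,0,0,0,255],[168,148,0,0,0,0,255]]'
python3 - <<'E'
from h import *
from station import viewer,sensors
o=sensors.get_obs();c=viewer.camera("wrist");k=cam(c,o);p=c["pixels"].copy()
print(o["ee_pos"])
C=np.array([.658,-.142]);a=-.035
for z,col in((.034,(0,255,0)),(.006,(255,0,255))):
    q=[proj(k,[C[0]+.064*(i*np.cos(a)-j*np.sin(a)),C[1]+.064*(i*np.sin(a)+j*np.cos(a)),z]) for i,j in((1,1),(1,-1),(-1,-1),(-1,1))]
    cv2.polylines(p,[np.int32(q)],True,col,1)
cv2.imwrite("pics/w5.png",p)
E
```

```text
time: 22.48
ee_pos: [0.6573, -0.1415, 0.1194]
eef_rot: [-3.133, -0.223, 0.004]
contact_force: [-0.4, 0.1, -1.6]
finger_gap: 0.0437
grasp_force: 20.0
[ 0.65732713 -0.14145821  0.11944899]
```

View pics/w5.png

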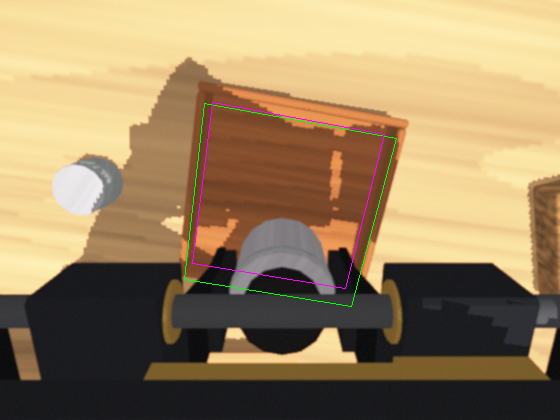

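The tray's far wall lies about 10 px (roughly 6 mm) beyond my outline. I'll shift +6 mm and lower the pad.

```bash
python3 -m handwheel '[[6,0,30,0,0,0,255],[6,0,60,0,0,0,255],[6,0,80,0,0,0,255],[6,0,90,0,0,0,255],[6,0,94,0,0,0,255],[6,0,95.5,0,0,0,255],[6,0,96,0,0,0,255],[6,0,96,0,0,0,255],[6,0,96,0,0,0,255]]';python3 -m handwheel '[[0,0,0.5,0,0,0,255],[0,0,1,0,0,0,255],[0,0,1,0,0,0,255]]'
```

```text
time: 23.65
ee_pos: [0.6649, -0.1417, 0.0246]
eef_rot: [3.133, 0.222, 0.001]
contact_force: [0.9, 0.6, -2.1]
finger_gap: 0.0433
grasp_force: 20.0
time: 24.02
ee_pos: [0.6647, -0.1416, 0.0233]
eef_rot: [3.134, 0.222, 0.0]
contact_force: [0.6, -0.5, -1.2]
finger_gap: 0.0437
grasp_force: 20.0
```

```bash
python3 -m handwheel '[[0,0,0.5,0,0,0,255],[0,0,0.9,0,0,0,255],[0,0,0.9,0,0,0,255]]'
```

```text
time: 24.4
ee_pos: [0.6647, -0.1416, 0.0233]
eef_rot: [3.134, 0.222, 0.0]
contact_force: [-2.6, 0.5, 6.1]
finger_gap: 0.0436
grasp_force: 20.0
```

On the floor. I'll release, rise, back clear, and check from above.

```bash
python3 -m handwheel '[[0,0,-0.5,0,0,0,79],[0,0,-0.5,0,0,0,79],[0,0,-0.5,0,0,0,79],[0,0,-15,0,0,0,79],[0,0,-45,0,0,0,79],[0,0,-100,0,0,0,79],[0,0,-150,0,0,0,79],[-60,60,-200,0,0,0,79],[-100,100,-200,0,0,0,79],[-140,140,-200,0,0,0,79],[-180,180,-200,0,0,0,79],[-180,180,-200,0,0,0,79]]'
python3 - <<'E'
from h import *
from station import viewer
a=viewer.camera("top")["pixels"][130:290,165:365];b=viewer.camera("scene")["pixels"][150:310,165:405]
cv2.imwrite("pics/fin.png",np.hstack([cv2.resize(a,(400,320)),cv2.resize(b,(400,320))]))
E
```

```text
time: 25.9
ee_pos: [0.5097, -0.3485, 0.2236]
eef_rot: [3.132, 0.214, 0.001]
contact_force: [0.6, -1.4, 0.3]
finger_gap: 0.06
grasp_force: 0.0
```

View pics/fin.png

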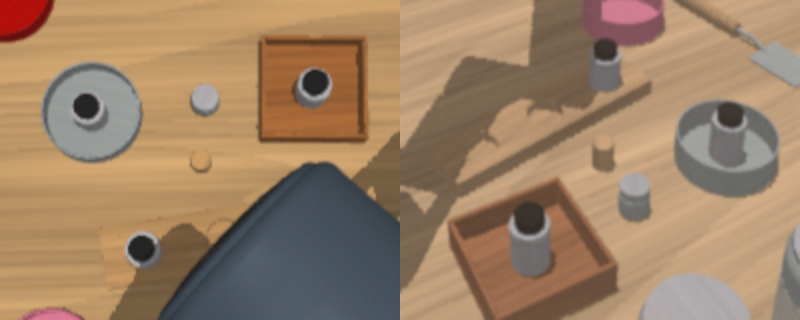

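The pads stand upright in the tin (87,105), in the tray (315,85) and in the left socket (142,248), with the bystanders in place.

```bash
python3 -m handwheel '[[-180,180,-200,0,0,0,79]]' >/dev/null; python3 -m handwheel '[[0,0,0,0,0,0,79],[0,0,0,0,0,0,79]]'; python3 -c "
from station import arm
print(arm.sign_off())"
```

```text
time: 26.38
ee_pos: [0.4832, -0.3827, 0.2608]
eef_rot: [-3.132, -0.224, -0.001]
contact_force: [-0.4, -0.0, 0.2]
finger_gap: 0.0596
grasp_force: 0.0
the job is handed in; nothing more can be done
None
```

The job is handed in, with no verdict returned: at about 6 mm the left pad gave 7.9 N (sound, left in the rack), the middle 12.2 N (stiff, now in the tray) and the right 4.0 N (limp, now in the tin), and the last pictures showed all three upright.

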